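Transfer specimen jars to the centrifuge rack in reverse order

ROBOT

A 6-joint arm with a two-finger parallel gripper is mounted at the origin on the work surface. World frame = base frame: x ahead of the robot, y to its left, z up, the work surface at z = 0. Lengths are in m, angles in rad, forces in N, time in s.
With the tool pointing down it reaches from about 0.35 to 0.975 m from the base axis. Payload 7.1 kg.
Tool frame: the origin (TCP) lies midway between the tips of the shut fingers; the grasp point (between the pads) lies 19 mm behind it (ctrl.grip_point_offset is the distance from the TCP to the grasp point, in m); z points along the fingers, y is the line along which they close (so a half turn about z gives the same grasp; the last joint's range is limited). The gripper opens to 88 mm and grips with 3 to 60 N. Pads are 20 mm wide; open, the fingers measure 115 mm over their backs; the gripper's body (75 mm by 178 mm) begins 61 mm behind the grasp point.
Start: joints at [1.278, 0.423, 1.63, -0, 1.089, -0.019], TCP at [0.169, 0.602, 0.223] pointing down, gripper open.
Joint ranges: [-3, 3], [-0.9, 2.11], [0.09, 2.58], [-1.31, 4.45], [0.11, 2.69], [-2.54, 2.54]. Speed limits (rad/s): [2.39, 2.39, 3.01, 3.14, 3.14, 3.14].

INTERFACE

Orientations are given as a rotation vector (axis times angle).
In Python, from cell import ctrl gives the robot as it stands.
- The arm moves only by the tool play_rows, never from a script. Its argument "plan" is one flat list of numbers, 4 for each row, row after row: the shift along the tool's x, y, z scaled (see below), then the turn about the tool's z scaled (see below). In form: [tx, ty, tz, roll, tx, ty, tz, roll, ...]. A call has 1 to 5 rows; each row shifts and turns the commanded pose from where the row before left it, along the tool's axes as they then stand; what a row does not reach is not made up. The controller multiplies each number of a shift by 0.12 m and each number of a turn by pi/2 rad. A row lasts 1/12 s, in which the tool goes at most 41.7 mm and 7.16 degrees, less where a joint would pass 70% of its speed; a pose out of reach is approached as far as the arm can. A call with a number of a shift or a turn outside -1 to 1 is refused whole. A call with a gripper value outside its range is refused whole. "grip" is the opening, from 0 (shut) to 1 (fully open), set as the call begins (left out, the last holds). The fingers move at their own pace and stop on an object; "force" is the grip in N (left out, the last holds). Time passes only in rows, so rows that do not move let the fingers close. It gives the time, the measured TCP pose, the force, the opening and the grip force at its end, in the units of the state.
- ctrl.read_state(): the state, without advancing time (a new reading comes with each control period).
- ctrl.camera(name): name is "scene" or "top" or "wrist"; returns a dict with "image" (480x640x3 uint8, red, green, blue), "mtx" (3x3 intrinsics, pixels), "extrinsics" (4x4, takes a point from camera to world coordinates); the wrist camera has in their place "hand_eye" (4x4, takes a point from camera to tool coordinates, whose origin is the TCP and whose axes are the flange's). Camera axes: x right, y down, z forward; pixel columns grow to the right and rows downward; lengths in m; the calibration is good to about 2 mm. The wrist camera is an equidistant fisheye: a pixel r from the principal point sees the ray r / f radians off the axis. A picture is of the moment at which its call begins: read the wrist's pose just before it. There is no depth.
- ctrl.sign_off(): hands the job in; it is judged then, once.
The state is a dict: "clock": time; "q": joint angles; "qd": joint speeds; "joint_efforts": joint torques, N m; "position": TCP position; "tcp_rot": TCP orientation; "contact_force": force on the tool from outside, world axes, zero at the start; "wrist_torque": the same for the moment, N m; "finger_gap": finger opening in m; "grip_force": force on a finger pad.
Only numpy, scipy, OpenCV 4.12 (cv2) and the standard library are available. Lean on these libraries where they do the work, as an engineer would, in place of code of your own. Each camera call takes 0.05 s, during which the arm holds its last target. There are 200 camera calls.

TASK

Move the four specimen jars with coloured caps from the grey rack to the blue rack in reverse order: the jar next to the grey rack's black end goes into the blue rack's pocket farthest from its black end, the second from the black end into the second farthest, and so on, until the jar farthest from the grey rack's black end stands next to the blue rack's black end. Set each jar down standing flat in its own pocket; do not drop or tip any jar over.

Things in the scene. Friction and masses are not known exactly. Their poses are not given: they have to be found in the camera images.
- jar_red: specimen jar, loose, upright cylinder: white body with a pale label, 35 mm diameter, and a red screw cap, 37 mm diameter, from 40 to 58 mm above the underside; 58 mm tall, 35 to 70 g; origin at the centre of its underside, z up. At the start it stands in a pocket of the grey rack, within 6 mm of its centre, beside its colour's tag. (The white-capped jar is not part of the job.)
- jar_green: specimen jar, loose, upright cylinder: white body with a pale label, 35 mm diameter, and a green screw cap, 37 mm diameter, from 40 to 58 mm above the underside; 58 mm tall, 35 to 70 g; origin at the centre of its underside, z up. At the start it stands in a pocket of the grey rack, within 6 mm of its centre, beside its colour's tag. (The white-capped jar is not part of the job.)
- jar_blue: specimen jar, loose, upright cylinder: white body with a pale label, 35 mm diameter, and a blue screw cap, 37 mm diameter, from 40 to 58 mm above the underside; 58 mm tall, 35 to 70 g; origin at the centre of its underside, z up. At the start it stands in a pocket of the grey rack, within 6 mm of its centre, beside its colour's tag. (The white-capped jar is not part of the job.)
- jar_yellow: specimen jar, loose, upright cylinder: white body with a pale label, 35 mm diameter, and a yellow screw cap, 37 mm diameter, from 40 to 58 mm above the underside; 58 mm tall, 35 to 70 g; origin at the centre of its underside, z up. At the start it stands in a pocket of the grey rack, within 6 mm of its centre, beside its colour's tag. (The white-capped jar is not part of the job.)
- grey_rack: light grey rack, full at the start: 4 pockets along its y axis, centred at y = -90, -30, +30, +90 mm, 56 x 56 mm inside, floor 4 mm and rim 18 mm above the table, walls 4 mm. A black block (14 mm long, 22 mm high) marks its +y end. Fixed; origin on the table under the middle of the row, z up; y from -122 to +136 mm. A ledge 22 mm wide, 10 mm high along its -x side (towards the robot) holds the tags.
- blue_rack: blue rack, 64 mm wide, no ledge, empty at the start, left or right of the grey one: 4 pockets along its y axis, centred at y = -90, -30, +30, +90 mm, 56 x 56 mm inside, floor 4 mm and rim 18 mm above the table, walls 4 mm. A black block (14 mm long, 22 mm high) marks its +y end. Fixed; origin on the table under the middle of the row, z up; y from -122 to +136 mm.
- tag_red: red tag, 16 x 44 x 3 mm, fixed on the grey rack's ledge 43 mm to -x of the centre of the pocket in which the red-capped jar starts; it stays there and keeps the record of the starting order; origin at the centre of its underside, 10 mm above the table
- tag_green: green tag, 16 x 44 x 3 mm, fixed on the grey rack's ledge 43 mm to -x of the centre of the pocket in which the green-capped jar starts; it stays there and keeps the record of the starting order; origin at the centre of its underside, 10 mm above the table
- tag_blue: blue tag, 16 x 44 x 3 mm, fixed on the grey rack's ledge 43 mm to -x of the centre of the pocket in which the blue-capped jar starts; it stays there and keeps the record of the starting order; origin at the centre of its underside, 10 mm above the table
- tag_yellow: yellow tag, 16 x 44 x 3 mm, fixed on the grey rack's ledge 43 mm to -x of the centre of the pocket in which the yellow-capped jar starts; it stays there and keeps the record of the starting order; origin at the centre of its underside, 10 mm above the table

How it is judged:
At the end, for the whole second after the job is handed in: each coloured jar stands released and at rest in its blue-rack pocket, in the reverse of the order shown by the grey rack's tags (grey pocket y to blue pocket -y): upright within 0.1 rad, within 15 mm of the pocket's centre in the rack's x and y, underside below 9 mm (((y of tag_red in the frame of grey_rack between -0.105 and -0.075 m and y of jar_red in the frame of blue_rack between 0.075 and 0.105 m) or (y of tag_red in the frame of grey_rack between -0.045 and -0.015 m and y of jar_red in the frame of blue_rack between 0.015 and 0.045 m) or (y of tag_red in the frame of grey_rack between 0.015 and 0.045 m and y of jar_red in the frame of blue_rack between -0.045 and -0.015 m) or (y of tag_red in the frame of grey_rack between 0.075 and 0.105 m and y of jar_red in the frame of blue_rack between -0.105 and -0.075 m)) and x of jar_red in the frame of blue_rack between -0.015 and 0.015 m and z of jar_red in the frame of blue_rack between 0 and 0.009 m and angle between each of jar_red, jar_green, jar_blue, jar_yellow's own z axis and vertical below 0.1 rad and linear speed of each of jar_red, jar_green, jar_blue, jar_yellow below 0.02 m/s and contact force between each of jar_red, jar_green, jar_blue, jar_yellow and the fingers below 0.1 N and ((y of tag_green in the frame of grey_rack between -0.105 and -0.075 m and y of jar_green in the frame of blue_rack between 0.075 and 0.105 m) or (y of tag_green in the frame of grey_rack between -0.045 and -0.015 m and y of jar_green in the frame of blue_rack between 0.015 and 0.045 m) or (y of tag_green in the frame of grey_rack between 0.015 and 0.045 m and y of jar_green in the frame of blue_rack between -0.045 and -0.015 m) or (y of tag_green in the frame of grey_rack between 0.075 and 0.105 m and y of jar_green in the frame of blue_rack between -0.105 and -0.075 m)) and x of jar_green in the frame of blue_rack between -0.015 and 0.015 m and z of jar_green in the frame of blue_rack between 0 and 0.009 m and ((y of tag_blue in the frame of grey_rack between -0.105 and -0.075 m and y of jar_blue in the frame of blue_rack between 0.075 and 0.105 m) or (y of tag_blue in the frame of grey_rack between -0.045 and -0.015 m and y of jar_blue in the frame of blue_rack between 0.015 and 0.045 m) or (y of tag_blue in the frame of grey_rack between 0.015 and 0.045 m and y of jar_blue in the frame of blue_rack between -0.045 and -0.015 m) or (y of tag_blue in the frame of grey_rack between 0.075 and 0.105 m and y of jar_blue in the frame of blue_rack between -0.105 and -0.075 m)) and x of jar_blue in the frame of blue_rack between -0.015 and 0.015 m and z of jar_blue in the frame of blue_rack between 0 and 0.009 m and ((y of tag_yellow in the frame of grey_rack between -0.105 and -0.075 m and y of jar_yellow in the frame of blue_rack between 0.075 and 0.105 m) or (y of tag_yellow in the frame of grey_rack between -0.045 and -0.015 m and y of jar_yellow in the frame of blue_rack between 0.015 and 0.045 m) or (y of tag_yellow in the frame of grey_rack between 0.015 and 0.045 m and y of jar_yellow in the frame of blue_rack between -0.045 and -0.015 m) or (y of tag_yellow in the frame of grey_rack between 0.075 and 0.105 m and y of jar_yellow in the frame of blue_rack between -0.105 and -0.075 m)) and x of jar_yellow in the frame of blue_rack between -0.015 and 0.015 m and z of jar_yellow in the frame of blue_rack between 0 and 0.009 m); the robot touches nothing.
It fails at once if a coloured jar is tipped by more than 40 degrees (angle between any of jar_red, jar_green, jar_blue, jar_yellow's own z axis and vertical above 0.7 rad).
It fails at once if a coloured jar is dropped or thrown: in the air, touched by nothing, its underside over 30 mm above the table ((contact force between jar_red and anything else below 0.001 N and height (world z) of jar_red above 0.03 m) or (contact force between jar_green and anything else below 0.001 N and height (world z) of jar_green above 0.03 m) or (contact force between jar_blue and anything else below 0.001 N and height (world z) of jar_blue above 0.03 m) or (contact force between jar_yellow and anything else below 0.001 N and height (world z) of jar_yellow above 0.03 m)).
It also fails if it takes over 112 s, if anything falls off the work surface, if the arm or the gripper's body presses on something with over 40 N, if the wrist force passes 120 N, or if a joint passes its speed limit or range.

## Working session

There is one attempt and no reset: what is moved stays moved. The work goes in short steps, Python scripts to look and compute and a tool call to move; the robot and the scene stay as the last step left them, time stands still between calls to the robot, and variables do not carry over. Pictures are saved under pics/ and viewed, at most 14 in all, crops included, and the job is handed in when it is done.

Besides the shell and the picture viewer there is one more tool, called after "Request:" by a JSON object that holds its "method" and its "body". play_rows: Moves the arm, as the interface text tells. Shifts and turns lie within -1 to 1; 1 stands for 0.12 m of shift or pi/2 rad of turn. Its arguments: {"type":"object","properties":{"plan":{"type":"array"},"grip":{"type":"number"},"force":{"type":"number"}},"required":["plan"]}

```bash
mkdir -p pics; ls
python3 - <<'E'
from cell import ctrl
import cv2
s=ctrl.read_state();print(s)
for n in("scene","top","wrist"):
    c=ctrl.camera(n);cv2.imwrite(f"pics/{n}0.png",c["image"][:,:,::-1]);print(n,c["mtx"],c.get("extrinsics",c.get("hand_eye")))
E
```

```text
pics
{'clock': 0.0, 'q': array([ 1.27799782e+00,  4.23869637e-01,  1.63068745e+00, -1.48998815e-05,
        1.08858850e+00, -1.89764582e-02]), 'qd': array([ 0.0003579 , -0.00023058, -0.00166379,  0.00124662,  0.00153858,
        0.0002272 ]), 'joint_efforts': array([-2.71256220e-03, -5.44624650e+01, -2.73651749e+01,  6.39465521e-02,
        2.29673961e-02, -1.25016809e-04]), 'position': array([0.16881232, 0.6011915 , 0.22188472]), 'tcp_rot': array([-4.28734173e-01, -3.11196926e+00,  2.41280875e-03]), 'contact_force': array([0.4785611 , 0.65458746, 0.90731914]), 'wrist_torque': array([ 0.00452752, -0.02720731, -0.02265399]), 'grip_force': 0.0, 'finger_gap': 0.08763562659834326}
scene [[587.44051943   0.         315.68849218]
 [  0.         587.44051943 254.52001408]
 [  0.           0.           1.        ]] [[-0.77984774  0.53013393 -0.33285961  0.82099299]
 [ 0.62596683  0.66193088 -0.41232637  0.36086896]
 [ 0.00174185 -0.52991087 -0.84805155  0.82189364]
 [ 0.          0.          0.          1.        ]]
top [[480.4233452    0.         317.19718259]
 [  0.         480.4233452  241.47406452]
 [  0.           0.           1.        ]] [[-0.01590725 -0.99386143  0.10948249  0.41966663]
 [-0.99965074  0.01811914  0.019238   -0.01941168]
 [-0.02110363 -0.10913823 -0.99380254  1.04961914]
 [ 0.          0.          0.          1.        ]]
wrist [[371.64829954   0.         313.45780651]
 [  0.         371.64829954 237.52546524]
 [  0.           0.           1.        ]] [[ 4.07968137e-05 -9.63440247e-01 -2.67923290e-01  7.20516250e-02]
 [ 9.99999968e-01 -2.71617542e-05  2.49942958e-04  8.51501048e-04]
 [-2.48082372e-04 -2.67923291e-01  9.63440215e-01 -1.63043498e-01]
 [ 0.00000000e+00  0.00000000e+00  0.00000000e+00  1.00000000e+00]]
```

View pics/top0.png

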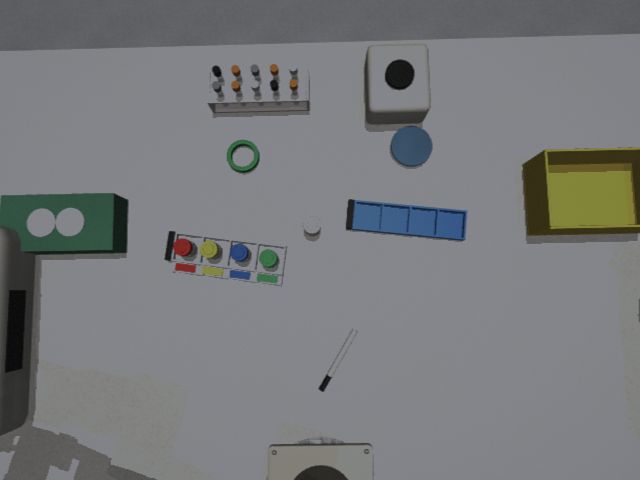

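View pics/scene0.png

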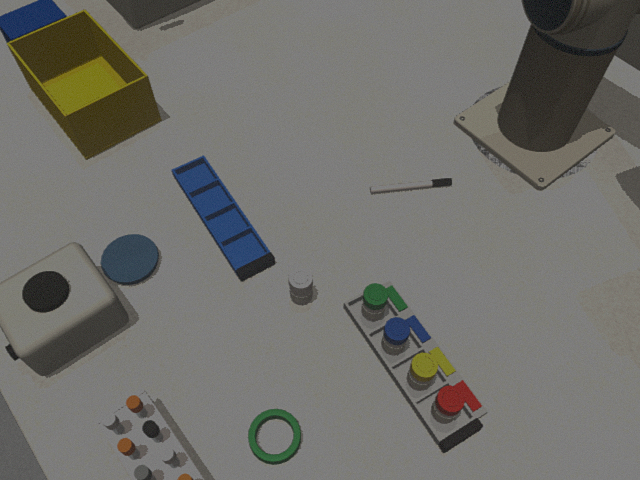

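The top view shows the grey rack at pixels (165–285, 235–285). From its black end (left) the order is red (183,247), yellow (209,249), blue (240,252), green (269,259). The blue rack is at (348–466, 200–240) with its black end also on the left. The white-capped jar stands between the racks at (312,226). The scene view confirms this order.

```bash
cat > h.py <<'E'
from cell import ctrl
import cv2, numpy as np
from scipy.spatial.transform import Rotation as R
HUE=dict(red=((0,8),(172,180)),yellow=((22,35),),green=((45,85),),blue=((100,125),))
def mask(img,c,s=120,v=50):
    h=cv2.cvtColor(img,cv2.COLOR_RGB2HSV)
    return sum(cv2.inRange(h,(a,s,v),(b,255,255)) for a,b in HUE[c])
def blobs(m,box,amin=60):
    x0,y0,x1,y1=box;k=np.zeros_like(m);k[y0:y1,x0:x1]=m[y0:y1,x0:x1]
    n,l,st,ce=cv2.connectedComponentsWithStats(k)
    return [(st[i,4],ce[i].round(1),(l==i).astype(np.uint8)) for i in range(1,n) if st[i,4]>=amin]
def ray(c,p):
    d=np.linalg.solve(c["mtx"],[p[0],p[1],1]);E=c["extrinsics"];return E[:3,3],E[:3,:3]@d
def plane(c,p,z):
    o,d=ray(c,p);return o+d*(z-o[2])/d[2]
def tri(c1,p1,c2,p2):
    (o1,d1),(o2,d2)=ray(c1,p1),ray(c2,p2)
    t=np.linalg.lstsq(np.c_[d1,-d2],o2-o1,rcond=None)[0]
    a,b=o1+t[0]*d1,o2+t[1]*d2
    return (a+b)/2,np.linalg.norm(a-b)
def quad(m):
    cs=max(cv2.findContours(m,cv2.RETR_EXTERNAL,cv2.CHAIN_APPROX_NONE)[0],key=cv2.contourArea)
    h=cv2.convexHull(cs)
    return cv2.approxPolyN(h,4,ensure_convex=True).reshape(-1,2)
E
python3 - <<'E'
from h import *
T=ctrl.camera("top");S=ctrl.camera("scene")
bt,bs=(160,225,295,290),(340,275,490,450)
for c in HUE:
    a=[(int(n),p) for n,p,_ in blobs(mask(T["image"],c),bt)];b=[(int(n),p) for n,p,_ in blobs(mask(S["image"],c),bs)]
    print(c,a,b)
    if len(a)==2==len(b):
        a.sort(key=lambda q:q[1][1]); b.sort(key=lambda q:q[1][0])
        for i in(0,1):print(tri(T,a[i][1],S,b[i][1]))
for C,box in((T,(340,190,475,250)),(S,(165,150,280,280))):
    for n,p,m in blobs(mask(C["image"],"blue",100,30),box,300):
        q=quad(m);print(n,p,q.tolist())
        for k in q:print(plane(C,k,.018).round(4))
E
```

```text
red [(249, array([182. , 246.8])), (134, array([184.9, 267.3]))] [(920, array([456.2, 398.1]))]
yellow [(235, array([208.8, 249.2])), (120, array([211.8, 270.8]))] [(874, array([430.1, 364.2]))]
green [(209, array([267.9, 258.1])), (95, array([266.8, 277.9]))] [(499, array([383.6, 295.6]))]
blue [(237, array([238.7, 252.1])), (130, array([239.4, 274.3]))] [(705, array([404.7, 328.5]))]
3367 [409.  219.7] [[466, 210], [464, 240], [351, 229], [354, 200]]
[ 0.5959 -0.3223  0.018 ]
[ 0.5308 -0.3148  0.018 ]
[ 0.5591 -0.073   0.018 ]
[ 0.6227 -0.081   0.018 ]
3972 [220.8 214.3] [[270, 252], [234, 270], [170, 170], [203, 155]]
[ 0.5601 -0.0799  0.018 ]
[ 0.6248 -0.0884  0.018 ]
[ 0.5964 -0.3291  0.018 ]
[ 0.5316 -0.3221  0.018 ]
```

Run:
```python
from h import *
T=ctrl.camera("top");S=ctrl.camera("scene")
bt,bs=(160,225,295,290),(340,275,490,450)
tags=[]
for c in HUE:
    a=sorted([(p[1],p) for n,p,_ in blobs(mask(T["image"],c),bt)],key=lambda q:q[0])
    m=max(blobs(mask(S["image"],c),bs),key=lambda b:b[0])[2]
    D=cv2.distanceTransform(m,cv2.DIST_L2,5);w=D>D.max()-1
    p=np.argwhere(w).mean(0)[::-1]
    print(c,p.round(1),D.max().round(1),*[np.round(v,4) for v in tri(T,a[0][1],S,p)],'plane52',plane(T,a[0][1],.052).round(4),plane(S,p,.052).round(4))
    tags.append((c,plane(T,a[1][1],.013)))
for c,t in tags:print(c,t.round(4))
d=tags[2 if tags[2][0]=='green' else 1];
```

```text
red [450.6 398.2] 13.2 [0.5233 0.2793 0.0636] 0.0032 plane52 [0.5235 0.2842 0.052 ] [0.5198 0.2769 0.052 ]
yellow [424.6 364.7] 12.6 [0.5173 0.2238 0.0629] 0.0023 plane52 [0.5176 0.2274 0.052 ] [0.5138 0.2209 0.052 ]
green [385.1 296.7] 2.8 [0.4922 0.1066 0.0602] 0.0114 plane52 [0.4966 0.1033 0.052 ] [0.4847 0.1081 0.052 ]
blue [395.8 328.1] 8.2 [0.5106 0.1604 0.0646] 0.0047 plane52 [0.5102 0.1645 0.052 ] [0.5071 0.1553 0.052 ]
red [0.4827 0.2888 0.013 ]
yellow [0.4741 0.2296 0.013 ]
green [0.4568 0.1107 0.013 ]
blue [0.4657 0.17   0.013 ]
```

View pics/wrist0.png

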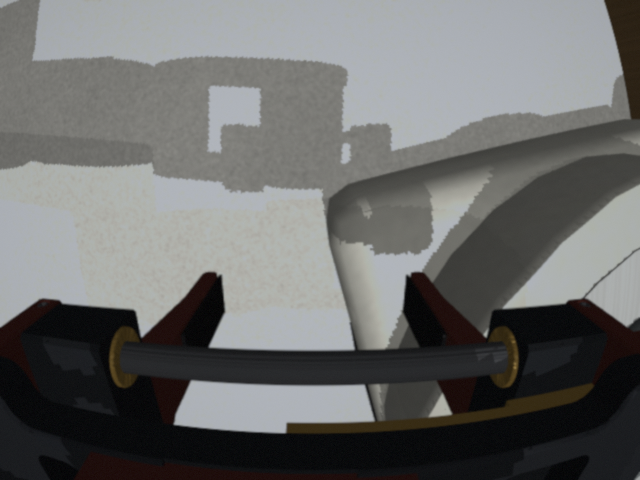

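The wrist view only shows the floor and the robot's own shadow, with the fingers at the bottom, since the tool is far from the racks. The top and scene cameras differ by about 7 mm in y, so I'll use the wrist camera to decide. First I roll so the fingers close across the rack, then go over the grey rack.

Request:
{"method": "play_rows", "body": {"plan": [0,0,0,0.0765,0,0,0,0.0765,0,0,0,0.0765,0,0,0,0.0765,0,0,0,0.0765], "grip": 1}}

```text
clock: 0.77
position: [0.1689, 0.6017, 0.2226]
tcp_rot: [1.339, 2.842, -0.0]
contact_force: [-0.0, 0.2, 0.1]
finger_gap: 0.088
grip_force: 0.0
```

Request:
{"method": "play_rows", "body": {"plan": [0,0,0,0.0765,0,0,0,0.0765,0,0,0,0.0765,0,0,0,0.0765,0,0,0,0.0765]}}

```text
clock: 1.18
position: [0.1689, 0.6017, 0.2226]
tcp_rot: [2.12, 2.318, -0.0]
contact_force: [-0.1, 0.4, 0.5]
finger_gap: 0.0877
grip_force: 0.0
```

Request:
{"method": "play_rows", "body": {"plan": [0,0,0,0.0765,0,0,0,0.0765,0,0,0,0]}}

```text
clock: 1.43
position: [0.169, 0.6017, 0.2226]
tcp_rot: [2.381, 2.05, -0.0]
contact_force: [0.3, -1.0, 0.1]
finger_gap: 0.0875
grip_force: 0.0
```

Request:
{"method": "play_rows", "body": {"plan": [-0.2225,0.21,0,0,-0.2225,0.21,0,0,-0.2225,0.21,0,0,-0.2225,0.21,0,0,-0.2225,0.21,0,0]}}

```text
clock: 1.85
position: [0.2749, 0.45, 0.2227]
tcp_rot: [-2.371, -2.06, -0.0]
contact_force: [0.6, 0.3, 0.6]
finger_gap: 0.0878
grip_force: 0.0
```

Request:
{"method": "play_rows", "body": {"plan": [-0.2225,0.21,0,0,-0.2225,0.21,0,0,-0.2225,0.21,0,0,-0.2225,0.21,0,0,-0.2225,0.21,0,0]}}

```text
clock: 2.27
position: [0.3805, 0.2996, 0.2229]
tcp_rot: [2.372, 2.06, 0.001]
contact_force: [0.7, 0.7, 0.3]
finger_gap: 0.0876
grip_force: 0.0
```

Request:
{"method": "play_rows", "body": {"plan": [-0.2225,0.21,0,0,-0.2225,0.21,0,0,-0.2225,0.21,0,0,-0.2225,0.21,0,0,-0.2225,0.21,0,0]}}

```text
clock: 2.68
position: [0.486, 0.1491, 0.2229]
tcp_rot: [2.372, 2.06, 0.001]
contact_force: [0.4, 0.5, -0.4]
finger_gap: 0.0874
grip_force: 0.0
```

Request:
{"method": "play_rows", "body": {"plan": [-0.2225,0.21,0,0,0,0,0,0,0,0,0,0]}}

```text
clock: 2.93
position: [0.507, 0.1193, 0.2226]
tcp_rot: [-2.377, -2.054, -0.0]
contact_force: [-0.4, -0.4, -0.5]
finger_gap: 0.0877
grip_force: 0.0
```

Run:
```python
from h import *
s=ctrl.read_state();print(s["clock"],s["position"],s["tcp_rot"],s["q"])
c=ctrl.camera("wrist");np.savez("w1.npz",img=c["image"],p=s["position"],r=s["tcp_rot"]);cv2.imwrite("pics/w1.png",c["image"][:,:,::-1])
```

```text
2.9333 [0.50698135 0.11926891 0.2226277 ] [-2.37679653e+00 -2.05427399e+00 -1.53107960e-04] [2.08140000e-01 2.70666716e-01 1.85875886e+00 1.21455552e-04
 1.01211261e+00 3.53392552e-01]
```

View pics/w1.png

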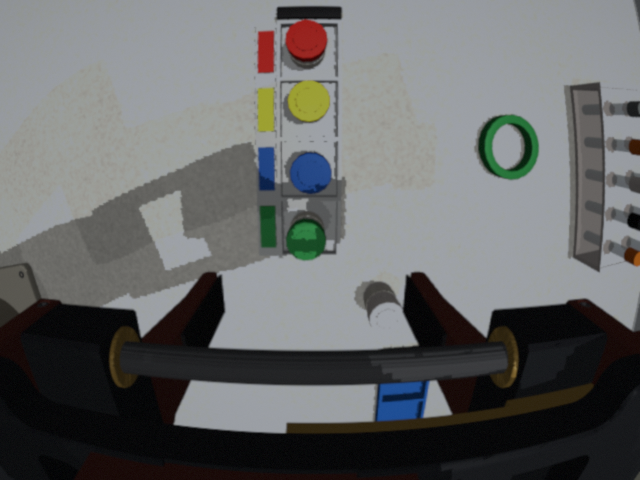

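The wrist view shows all four jars: red (306,41), yellow (309,101), blue (311,173), green (306,240). The tags are to their left, the black block is at the top, and the white jar is at (383,310). I'll shift up and sideways for a second wrist view to triangulate.

Request:
{"method": "play_rows", "body": {"plan": [0.25,0.05,-0.1,0,0.25,0.05,-0.1,0,0,0,0,0,0,0,0,0]}}

```text
clock: 3.32
position: [0.5264, 0.1807, 0.2471]
tcp_rot: [2.371, 2.061, 0.002]
contact_force: [-1.4, -0.5, -0.5]
finger_gap: 0.0881
grip_force: 0.0
```

```bash
cat >> h.py <<'E'
HE=np.array([[0,-.96344,-.267923,.0720516],[1,0,.00025,.0008515],[-.000248,-.267923,.96344,-.1630435],[0,0,0,1.]])
def wray(p,pos,rv):
    f,cx,cy=371.6483,313.4578,237.5255
    v=np.array([p[0]-cx,p[1]-cy]);r=np.hypot(*v);a=r/f
    d=np.r_[np.sin(a)*v/max(r,1e-9),np.cos(a)]
    M=R.from_rotvec(rv).as_matrix()
    return M@HE[:3,3]+pos,M@HE[:3,:3]@d
def wplane(p,pos,rv,z):
    o,d=wray(p,pos,rv);return o+d*(z-o[2])/d[2]
def meet(rs):
    A=[];b=[]
    for o,d in rs:
        d=d/np.linalg.norm(d);P=np.eye(3)-np.outer(d,d);A.append(P);b.append(P@o)
    x=np.linalg.lstsq(np.vstack(A),np.hstack(b),rcond=None)[0]
    return x,max(np.linalg.norm(P@x-q) for P,q in zip(A,b))
def shot(name):
    s=ctrl.read_state();c=ctrl.camera("wrist");np.savez(name+".npz",img=c["image"],p=s["position"],r=s["tcp_rot"])
    cv2.imwrite(f"pics/{name}.png",c["image"][:,:,::-1]);return s
E
python3 - <<'E'
from h import *
s=shot("w2");print(s["clock"],s["position"])
W=[np.load("w1.npz"),np.load("w2.npz")]
for c in HUE:
    B=[blobs(mask(w["img"],c,100,30),(240,0,370,300),150) for w in W]
    print(c,[[(int(n),p.tolist()) for n,p,_ in b] for b in B])
    for lo,hi,z in((275,370,.058),(240,275,.013)):
        ps=[[p for n,p,_ in b if lo<p[0]<hi] for b in B]
        print('  planes',[wplane(p[0],w["p"],w["r"],z).round(4) for p,w in zip(ps,W) if p])
        if all(ps):
            x,e=meet([wray(p[0],w["p"],w["r"]) for p,w in zip(ps,W)]);print('  tri',x.round(4),e.round(4))
E
```

```text
3.3167 [0.52638624 0.18069772 0.247141  ]
red [[(1388, [305.9, 40.0]), (661, [265.5, 51.4])], [(1175, [295.5, 111.5]), (597, [259.0, 114.5])]]
  planes [array([0.5245, 0.2778, 0.058 ]), array([0.5243, 0.2781, 0.058 ])]
  tri [0.5244 0.2782 0.0565] 0.0001
  planes [array([0.484 , 0.2846, 0.013 ]), array([0.4839, 0.2845, 0.013 ])]
  tri [0.484  0.2845 0.0133] 0.0
yellow [[(1362, [308.2, 100.8]), (683, [265.5, 109.1])], [(591, [259.6, 170.2]), (1175, [297.8, 170.3])]]
  planes [array([0.5184, 0.2225, 0.058 ]), array([0.5184, 0.2225, 0.058 ])]
  tri [0.5184 0.2225 0.0582] 0.0
  planes [array([0.4754, 0.2255, 0.013 ]), array([0.4754, 0.2251, 0.013 ])]
  tri [0.4758 0.2252 0.0156] 0.0
green [[(584, [267.6, 225.9]), (1242, [305.6, 239.2])], [(444, [262.5, 274.2]), (774, [296.1, 287.9])]]
  planes [array([0.4978, 0.0998, 0.058 ]), array([0.4987, 0.1042, 0.058 ])]
  tri [0.4957 0.0914 0.0277] 0.0003
  planes [array([0.4581, 0.1072, 0.013 ]), array([0.458 , 0.1074, 0.013 ])]
  tri [0.4578 0.1068 0.0114] 0.0001
blue [[(631, [266.1, 168.5]), (1333, [310.2, 172.8])], [(527, [260.7, 223.4]), (1097, [300.0, 234.3])]]
  planes [array([0.5109, 0.1593, 0.058 ]), array([0.5113, 0.1601, 0.058 ])]
  tri [0.5108 0.1588 0.0527] 0.0001
  planes [array([0.4666, 0.1661, 0.013 ]), array([0.4667, 0.1668, 0.013 ])]
  tri [0.466  0.1658 0.0083] 0.0001
```

Request:
{"method": "play_rows", "body": {"plan": [0.27,-0.043,0,0,0.27,-0.043,0,0,0.261,-0.043,0,0,0,0,0.25,0,0,0,0.25,0]}}

```text
clock: 3.78
position: [0.5252, 0.2775, 0.1871]
tcp_rot: [2.372, 2.059, 0.005]
contact_force: [-0.4, 0.1, -1.3]
finger_gap: 0.0877
grip_force: 0.0
```

Request:
{"method": "play_rows", "body": {"plan": [0,0,0.3,0,0,0,0.3,0,0,0,0.3,0,0,0,0.26,0,0,0,0.116,0]}}

```text
clock: 4.2
position: [0.5216, 0.2738, 0.0293]
tcp_rot: [-2.374, -2.055, 0.011]
contact_force: [-0.7, -0.1, 0.7]
finger_gap: 0.0882
grip_force: 0.0
```

Request:
{"method": "play_rows", "body": {"plan": [0,0,0,0,0,0,0,0]}}

```text
clock: 4.37
position: [0.5248, 0.2754, 0.0335]
tcp_rot: [-2.376, -2.055, 0.002]
contact_force: [0.2, 0.3, 0.7]
finger_gap: 0.088
grip_force: 0.0
```

Run:
```python
from h import *
s=shot("w3");print(s["clock"],s["position"],s["tcp_rot"])
```

```text
4.3667 [0.52477784 0.27540668 0.03354027] [-2.37585055e+00 -2.05493209e+00  2.28849490e-03]
```

View pics/w3.png

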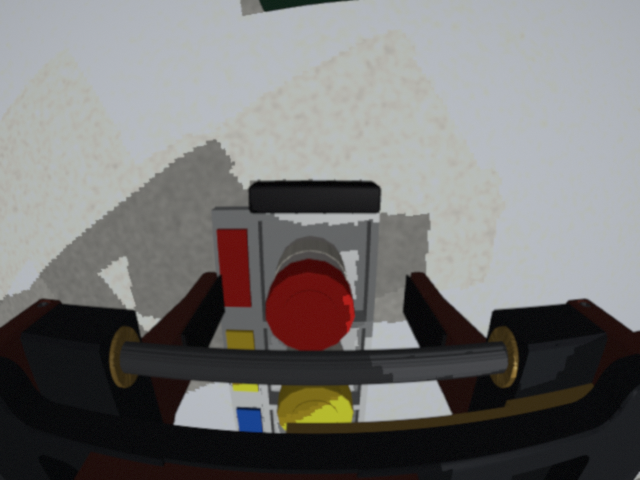

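The red cap sits between the open pads at (310,305). The TCP is about 2.7 mm short in tool x, so I trim that and close.

Request:
{"method": "play_rows", "body": {"plan": [0.022,0,0,0,0,0,0,0]}}

```text
clock: 4.58
position: [0.5272, 0.2793, 0.0357]
tcp_rot: [2.376, 2.054, 0.006]
contact_force: [-0.3, 0.0, -0.3]
finger_gap: 0.0884
grip_force: 0.0
```

Request:
{"method": "play_rows", "body": {"plan": [0,0,0,0,0,0,0,0,0,0,0,0,0,0,0,0,0,0,0,0], "grip": 0, "force": 15}}

```text
clock: 5.0
position: [0.5258, 0.2783, 0.0337]
tcp_rot: [2.376, 2.055, 0.0]
contact_force: [-0.5, 0.0, -0.4]
finger_gap: 0.0577
grip_force: 0.0
```

Request:
{"method": "play_rows", "body": {"plan": [0,0,0,0,0,0,0,0,0,0,0,0,0,0,0,0,0,0,0,0]}}

```text
clock: 5.42
position: [0.5256, 0.2783, 0.0335]
tcp_rot: [-2.376, -2.055, 0.0]
contact_force: [-0.2, 0.6, -1.1]
finger_gap: 0.0372
grip_force: 15.0
```

Request:
{"method": "play_rows", "body": {"plan": [0,0,-0.06,0,0,0,-0.15,0,0,0,-0.24,0,0,0,-0.24,0,0,0,-0.24,0]}}

```text
clock: 5.83
position: [0.5254, 0.2782, 0.1466]
tcp_rot: [-2.376, -2.055, 0.001]
contact_force: [0.8, 0.6, 0.2]
finger_gap: 0.0369
grip_force: 15.0
```

Request:
{"method": "play_rows", "body": {"plan": [0,0,-0.2,0,-0.1,0.02,-0.1,0,-0.18,0.04,0,0,-0.26,0.057,0,0,-0.26,0.057,0,0]}}

```text
clock: 6.25
position: [0.532, 0.1789, 0.1813]
tcp_rot: [2.375, 2.057, -0.0]
contact_force: [0.1, -0.2, -0.6]
finger_gap: 0.0369
grip_force: 15.0
```

Request:
{"method": "play_rows", "body": {"plan": [-0.26,0.057,0,0,-0.26,0.057,0,0,-0.26,0.057,0,0,-0.26,0.057,0,0,-0.26,0.057,0,0]}}

```text
clock: 6.67
position: [0.5429, 0.0188, 0.1808]
tcp_rot: [-2.376, -2.054, 0.001]
contact_force: [-0.4, 0.3, 0.2]
finger_gap: 0.0366
grip_force: 15.0
```

Request:
{"method": "play_rows", "body": {"plan": [-0.26,0.057,0,0,-0.26,0.057,0,0,-0.26,0.057,0,0,-0.26,0.057,0,0,-0.26,0.057,0,0]}}

```text
clock: 7.08
position: [0.554, -0.1404, 0.1808]
tcp_rot: [-2.376, -2.054, 0.001]
contact_force: [0.2, -1.1, -0.2]
finger_gap: 0.0366
grip_force: 15.0
```

Request:
{"method": "play_rows", "body": {"plan": [-0.26,0.057,0,0,-0.26,0.057,0,0,-0.26,0.057,0,0,-0.18,0.04,0,0,-0.1,0.02,0,0]}}

```text
clock: 7.5
position: [0.5632, -0.2712, 0.1807]
tcp_rot: [-2.379, -2.052, 0.001]
contact_force: [0.1, -0.2, -0.8]
finger_gap: 0.037
grip_force: 15.0
```

Request:
{"method": "play_rows", "body": {"plan": [-0.18,0.04,0,0,0,0,0,0,0,0,0,0,0,0,0,0]}}

```text
clock: 7.83
position: [0.5651, -0.2893, 0.1807]
tcp_rot: [-2.375, -2.054, 0.0]
contact_force: [-0.2, -0.9, -0.8]
finger_gap: 0.0368
grip_force: 15.0
```

Run:
```python
from h import *
s=shot("w4");print(s["clock"],s["position"],s["tcp_rot"])
```

```text
7.8333 [ 0.56513245 -0.28931559  0.18073937] [-2.37546351e+00 -2.05380054e+00  2.91861781e-04]
```

View pics/w4.png

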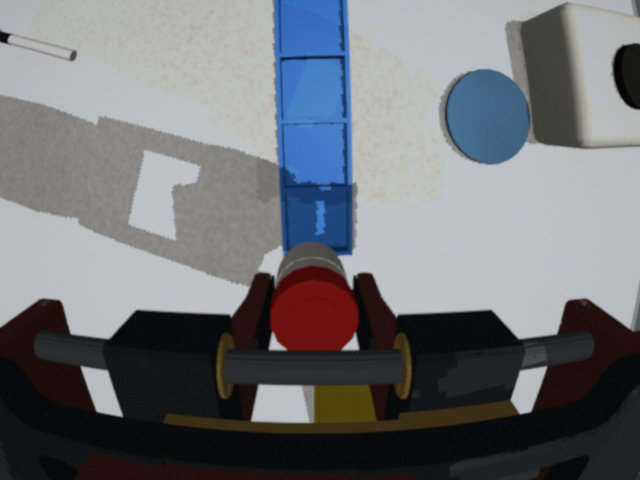

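The red jar is held at (315,305). The blue rack runs up the image: end wall near row 252, dividers near rows 186, 122 and 57, sides near columns 284 and 352. I'll fit its edges here, and again from a second place for height.

Request:
{"method": "play_rows", "body": {"plan": [-0.15,0,-0.15,0,-0.15,0,-0.15,0,0,0,0,0,0,0,0,0]}}

```text
clock: 8.22
position: [0.561, -0.3255, 0.2179]
tcp_rot: [2.375, 2.053, 0.001]
contact_force: [-0.6, 0.2, -0.8]
finger_gap: 0.0368
grip_force: 15.0
```

```bash
cat >> h.py <<'E'
def rack(name,z=.018):
    w=np.load(name+".npz");m=mask(w["img"],"blue",110,25);m[:,:240]=0;m[:,420:]=0
    b=max(blobs(m,(240,0,420,265),500),key=lambda q:q[0])[2]
    ys=np.where(b.any(1))[0];L=[];Rr=[]
    for y in range(ys[0]+8,ys[-1]-8):
        xs=np.where(b[y])[0];L.append((xs[0]-.5,y));Rr.append((xs[-1]+.5,y))
    f=lambda P:np.array([wplane(p,w["p"],w["r"],z)[:2] for p in P])
    L,Rr=f(L),f(Rr)
    def fit(P):
        k=np.polyfit(P[:,1],P[:,0],1)
        for _ in range(3):
            e=abs(np.polyval(k,P[:,1])-P[:,0]);P=P[e<max(2*np.median(e),5e-4)];k=np.polyfit(P[:,1],P[:,0],1)
        return k
    kl,kr=fit(L),fit(Rr)
    end=[np.where(b[:,x])[0][-1]+.5 for x in range(292,346,3)]
    E=f([(x,e) for x,e in zip(range(292,346,3),end)])
    return kl,kr,E,b
E
python3 - <<'E'
from h import *
s=shot("w5");print(s["clock"],s["position"])
for n in("w4","w5"):
    kl,kr,E,b=rack(n)
    a=np.arctan((kl[0]+kr[0])/2);print(n,"yaw",np.degrees(a).round(2),np.degrees(np.arctan([kl[0],kr[0]])).round(2),"width",((np.polyval(kr,-.2)-np.polyval(kl,-.2))*np.cos(a)).round(4))
    ux=np.array([np.cos(a),-np.sin(a)]);uy=np.array([np.sin(a),np.cos(a)])
    ye=np.median(E@uy); xc=np.array([(np.polyval(kr,-.2)+np.polyval(kl,-.2))/2,-.2])@ux
    print(" end y'",(E@uy).round(4))
    for y in(-90,-30,30,90):print(y,(ux*xc+uy*(ye+.122+y/1000)).round(4))
# height from the two-view end line (same corner)
rs=[]
for n in("w4","w5"):
    w=np.load(n+".npz");b=rack(n)[3];cs=quad(b[60:]);cs=cs+[0,60];print(n,cs.tolist())
E
```

```text
8.2167 [ 0.56101596 -0.32545579  0.21794473]
w4 yaw 6.69 [6.63 6.74] width 0.0635
 end y' [-0.248  -0.2461 -0.2453 -0.2444 -0.2445 -0.2436 -0.2437 -0.2437 -0.2438
 -0.2448 -0.2459 -0.2469 -0.2489 -0.2509 -0.2529 -0.2569 -0.2569 -0.257 ]
-90 [ 0.5694 -0.2822]
-30 [ 0.5764 -0.2226]
30 [ 0.5834 -0.163 ]
90 [ 0.5903 -0.1034]
w5 yaw 6.8 [6.73 6.87] width 0.0635
 end y' [-0.2552 -0.2553 -0.2554 -0.2555 -0.2556 -0.2556 -0.2557 -0.2558 -0.2559
 -0.256  -0.256  -0.2551 -0.2562 -0.2553 -0.2553 -0.2554 -0.2555 -0.2555]
-90 [ 0.5679 -0.2928]
-30 [ 0.575  -0.2332]
30 [ 0.5821 -0.1736]
90 [ 0.5892 -0.1141]
w4 [[351, 60], [351, 254], [283, 255], [273, 60]]
w5 [[344, 60], [348, 207], [282, 209], [278, 60]]
```

Request:
{"method": "play_rows", "body": {"plan": [0.139,0.009,0,0,0.139,0.009,0,0,0,0,0.1,0,0,0,0.2,0,0,0,0.24,0]}}

```text
clock: 8.68
position: [0.5687, -0.2916, 0.1524]
tcp_rot: [2.372, 2.056, 0.002]
contact_force: [0.7, 0.3, -0.4]
finger_gap: 0.0365
grip_force: 15.0
```

Request:
{"method": "play_rows", "body": {"plan": [0,0,0.24,0,0,0,0.24,0,0,0,0.2,0,0,0,0.1,0,0,0,0,0]}}

```text
clock: 9.1
position: [0.5653, -0.2908, 0.055]
tcp_rot: [-2.371, -2.052, 0.004]
contact_force: [-0.5, 1.3, -0.5]
finger_gap: 0.0367
grip_force: 15.0
```

Request:
{"method": "play_rows", "body": {"plan": [0,0,0,0,0,0,0,0,0,0,0,0]}}

```text
clock: 9.35
position: [0.5687, -0.2936, 0.0605]
tcp_rot: [2.374, 2.053, 0.002]
contact_force: [1.0, -1.0, -0.0]
finger_gap: 0.0369
grip_force: 15.0
```

Run:
```python
from h import *
s=shot("w6");print(s["clock"],s["position"],s["contact_force"])
W=[np.load(n+".npz") for n in("w4","w5")]
for q in(((351,254),(348,207)),((283,255),(282,209))):print(meet([wray(p,w["p"],w["r"]) for p,w in zip(q,W)]))
```

```text
9.35 [ 0.56868045 -0.29357186  0.06048279] [ 1.03283108 -1.03592862 -0.02677369]
(array([ 0.59583063, -0.32744274,  0.020764  ]), np.float64(0.0007066841209829171))
(array([ 0.53157159, -0.32151143,  0.01340135]), np.float64(0.0007359092700754935))
```

View pics/w6.png

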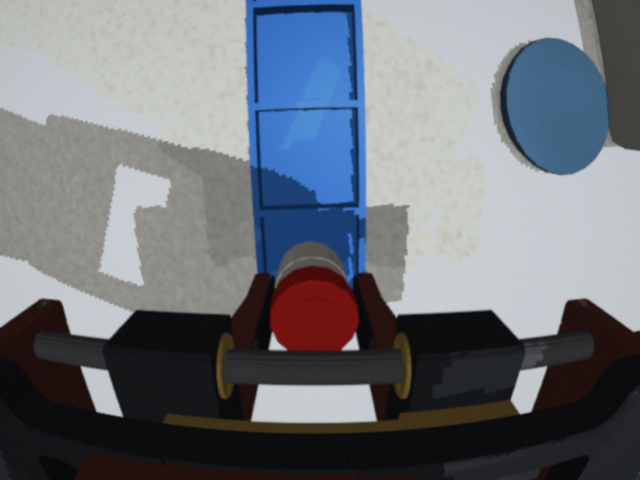

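The red jar is centred over the last pocket (pocket sides at columns 262 and 362), and the rim triangulates to about 17 mm. Lower gently, open, then check.

Request:
{"method": "play_rows", "body": {"plan": [0,0,0.08,0,0,0,0.08,0,0,0,0.04,0,0,0,0.017,0,0,0,0,0]}}

```text
clock: 9.82
position: [0.5662, -0.2928, 0.0323]
tcp_rot: [-2.374, -2.053, 0.002]
contact_force: [-3.5, 1.2, 3.6]
finger_gap: 0.0364
grip_force: 15.0
```

Request:
{"method": "play_rows", "body": {"plan": [0,0,0,0,0,0,0,0,0,0,0,0]}}

```text
clock: 10.07
position: [0.5674, -0.2931, 0.0323]
tcp_rot: [-2.376, -2.054, 0.0]
contact_force: [-0.4, 0.2, 0.2]
finger_gap: 0.0366
grip_force: 15.0
```

Request:
{"method": "play_rows", "body": {"plan": [0,0,0,0,0,0,0,0,0,0,0,0,0,0,0,0,0,0,0,0], "grip": 1}}

```text
clock: 10.48
position: [0.5676, -0.2931, 0.0327]
tcp_rot: [2.376, 2.055, 0.0]
contact_force: [1.1, 0.1, 1.1]
finger_gap: 0.0663
grip_force: 0.0
```

Request:
{"method": "play_rows", "body": {"plan": [0,0,0,0,0,0,-0.1,0,0,0,-0.2,0,0,0,-0.25,0,0,0,-0.25,0]}}

```text
clock: 10.9
position: [0.5671, -0.2929, 0.13]
tcp_rot: [-2.376, -2.054, 0.001]
contact_force: [-0.0, -0.4, -0.4]
finger_gap: 0.0875
grip_force: 0.0
```

Request:
{"method": "play_rows", "body": {"plan": [0,0,-0.2,0,0.1,-0.024,0,0,0.18,-0.044,0,0,0.26,-0.0635,0,0,0.26,-0.0635,0,0]}}

```text
clock: 11.32
position: [0.5577, -0.1939, 0.1531]
tcp_rot: [2.378, 2.053, 0.0]
contact_force: [-0.3, 0.0, 0.3]
finger_gap: 0.0878
grip_force: 0.0
```

Request:
{"method": "play_rows", "body": {"plan": [0.26,-0.0635,0,0,0.26,-0.0635,0,0,0.26,-0.0635,0,0,0.26,-0.0635,0,0,0.26,-0.0635,0,0]}}

```text
clock: 11.73
position: [0.5422, -0.0331, 0.1529]
tcp_rot: [-2.376, -2.054, 0.0]
contact_force: [0.3, -0.7, 0.5]
finger_gap: 0.0876
grip_force: 0.0
```

Request:
{"method": "play_rows", "body": {"plan": [0.26,-0.0635,0,0,0.26,-0.0635,0,0,0.26,-0.0635,0,0,0.26,-0.0635,0,0,0.26,-0.0635,0,0]}}

```text
clock: 12.15
position: [0.527, 0.1267, 0.1529]
tcp_rot: [-2.376, -2.055, 0.0]
contact_force: [0.8, 0.3, -0.3]
finger_gap: 0.0877
grip_force: 0.0
```

Request:
{"method": "play_rows", "body": {"plan": [0.26,-0.0635,0,0,0.26,-0.0635,0,0,0.18,-0.044,0,0,0.09,-0.022,0,0,0,0,0,0]}}

```text
clock: 12.57
position: [0.5182, 0.224, 0.1528]
tcp_rot: [-2.373, -2.058, -0.001]
contact_force: [0.0, -0.6, 0.5]
finger_gap: 0.0876
grip_force: 0.0
```

Request:
{"method": "play_rows", "body": {"plan": [0,0,0,0,0,0,0,0]}}

```text
clock: 12.73
position: [0.5185, 0.221, 0.1526]
tcp_rot: [2.377, 2.054, -0.001]
contact_force: [-0.2, -0.7, -0.2]
finger_gap: 0.088
grip_force: 0.0
```

Run:
```python
from h import *
s=shot("w7");print(s["clock"],s["position"],s["tcp_rot"])
c=ctrl.camera("scene");cv2.imwrite("pics/s1.png",c["image"][100:420,150:520,::-1])
```

```text
12.7333 [0.51852708 0.22097124 0.15261054] [ 2.37706757e+00  2.05394271e+00 -1.13671784e-03]
```

View pics/s1.png

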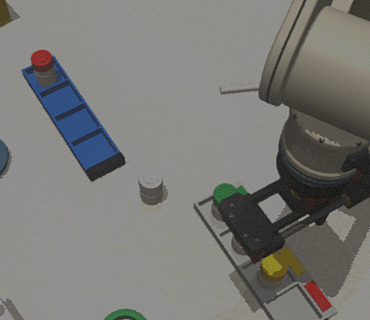

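The scene crop shows red standing upright in the blue rack's pocket farthest from the black end (42,65). The gripper is above yellow, which comes next.

Request:
{"method": "play_rows", "body": {"plan": [0.012,0,0.08,0,0,0,0.18,0,0,0,0.24,0,0,0,0.24,0,0,0,0.15,0]}}

```text
clock: 13.25
position: [0.5178, 0.2222, 0.043]
tcp_rot: [-2.377, -2.053, 0.004]
contact_force: [-0.2, -0.0, -0.5]
finger_gap: 0.0874
grip_force: 0.0
```

Request:
{"method": "play_rows", "body": {"plan": [0,0,0.07,0,0,0,0.03,0,0,0,0,0,0,0,0,0,0,0,0,0]}}

```text
clock: 13.67
position: [0.5198, 0.2238, 0.0351]
tcp_rot: [2.376, 2.054, 0.003]
contact_force: [-0.4, 0.9, -0.9]
finger_gap: 0.0881
grip_force: 0.0
```

Request:
{"method": "play_rows", "body": {"plan": [0,0,0,0,0,0,0,0,0,0,0,0,0,0,0,0,0,0,0,0], "grip": 0, "force": 15}}

```text
clock: 14.08
position: [0.519, 0.2236, 0.0341]
tcp_rot: [2.376, 2.055, 0.001]
contact_force: [0.6, -0.0, 0.4]
finger_gap: 0.0583
grip_force: 0.0
```

Request:
{"method": "play_rows", "body": {"plan": [0,0,0,0,0,0,0,0,0,0,0,0,0,0,0,0,0,0,0,0]}}

```text
clock: 14.5
position: [0.5189, 0.2235, 0.0339]
tcp_rot: [-2.376, -2.055, 0.0]
contact_force: [-0.5, -0.5, 0.2]
finger_gap: 0.0369
grip_force: 15.0
```

Request:
{"method": "play_rows", "body": {"plan": [0,0,-0.06,0,0,0,-0.16,0,0,0,-0.24,0,0,0,-0.24,0,0,0,-0.2,0]}}

```text
clock: 14.92
position: [0.5191, 0.2236, 0.144]
tcp_rot: [2.376, 2.054, 0.001]
contact_force: [0.6, 0.8, -0.5]
finger_gap: 0.0367
grip_force: 15.0
```

Request:
{"method": "play_rows", "body": {"plan": [0,0,-0.1,0,-0.1,0.027,0,0,-0.18,0.049,0,0,-0.26,0.071,0,0,-0.26,0.071,0,0]}}

```text
clock: 15.33
position: [0.5298, 0.1233, 0.1525]
tcp_rot: [-2.374, -2.056, 0.003]
contact_force: [1.1, -0.2, -0.6]
finger_gap: 0.0361
grip_force: 15.0
```

Request:
{"method": "play_rows", "body": {"plan": [-0.26,0.071,0,0,-0.26,0.071,0,0,-0.26,0.071,0,0,-0.26,0.071,0,0,-0.26,0.071,0,0]}}

```text
clock: 15.75
position: [0.5491, -0.0381, 0.1522]
tcp_rot: [-2.375, -2.053, 0.003]
contact_force: [0.1, 0.4, -0.4]
finger_gap: 0.0365
grip_force: 15.0
```

Request:
{"method": "play_rows", "body": {"plan": [-0.26,0.071,0,0,-0.26,0.071,0,0,-0.26,0.071,0,0,-0.26,0.071,0,0,-0.26,0.071,0,0]}}

```text
clock: 16.17
position: [0.5685, -0.1983, 0.152]
tcp_rot: [-2.375, -2.053, 0.002]
contact_force: [0.2, 0.8, -0.5]
finger_gap: 0.0369
grip_force: 15.0
```

Request:
{"method": "play_rows", "body": {"plan": [-0.18,0.049,0,0,-0.11,0.03,0,0,0,0,0,0,0,0,0,0,0,0,0,0]}}

```text
clock: 16.58
position: [0.5737, -0.2309, 0.1531]
tcp_rot: [-2.375, -2.054, 0.001]
contact_force: [0.7, 0.0, -0.9]
finger_gap: 0.0368
grip_force: 15.0
```

Run:
```python
from h import *
s=shot("w8");print(s["clock"],s["position"],s["tcp_rot"])
```

```text
16.5833 [ 0.57368763 -0.23089191  0.15308932] [-2.37471904e+00 -2.05390947e+00  9.09978139e-04]
```

View pics/w8.png

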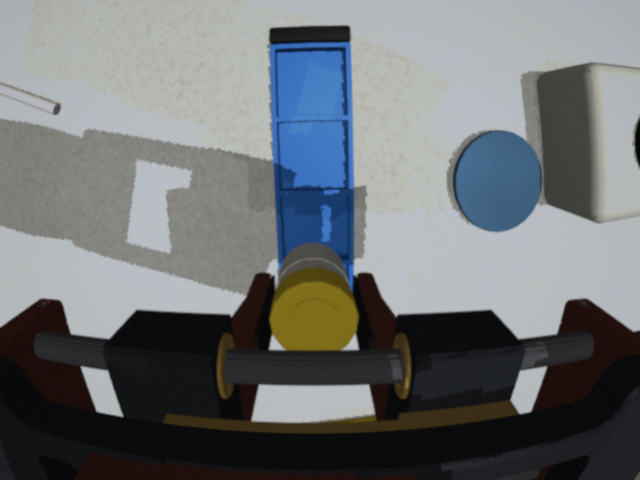

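Yellow is held at (314,310) over the second-farthest pocket, and the rack ahead is clear, with the black end at row 35. Trim, lower, release.

Request:
{"method": "play_rows", "body": {"plan": [-0.01,0.013,0.08,0,0,0,0.16,0,0,0,0.22,0,0,0,0.2,0,0,0,0.12,0]}}

```text
clock: 17.05
position: [0.5747, -0.2318, 0.0575]
tcp_rot: [-2.373, -2.055, 0.002]
contact_force: [0.2, 0.4, -0.7]
finger_gap: 0.0365
grip_force: 15.0
```

Request:
{"method": "play_rows", "body": {"plan": [0,0,0.08,0,0,0,0.04,0,0,0,0.03,0,0,0,0.02,0,0,0,0.02,0]}}

```text
clock: 17.47
position: [0.5765, -0.2336, 0.0381]
tcp_rot: [2.375, 2.054, 0.001]
contact_force: [0.6, 1.0, 0.1]
finger_gap: 0.0372
grip_force: 15.0
```

Request:
{"method": "play_rows", "body": {"plan": [0,0,0,0,0,0,0,0,0,0,0,0,0,0,0,0]}}

```text
clock: 17.8
position: [0.5762, -0.2337, 0.038]
tcp_rot: [2.376, 2.054, 0.001]
contact_force: [-0.7, 0.2, -0.1]
finger_gap: 0.0371
grip_force: 15.0
```

Request:
{"method": "play_rows", "body": {"plan": [0,0,0.02,0,0,0,0.01,0,0,0,0,0,0,0,0,0]}}

```text
clock: 18.13
position: [0.5759, -0.2335, 0.0339]
tcp_rot: [-2.377, -2.055, -0.0]
contact_force: [-0.4, 0.3, -0.4]
finger_gap: 0.0367
grip_force: 15.0
```

Request:
{"method": "play_rows", "body": {"plan": [0,0,0,0,0,0,0,0,0,0,0,0,0,0,0,0,0,0,0,0], "grip": 1}}

```text
clock: 18.55
position: [0.5759, -0.2335, 0.0339]
tcp_rot: [-2.376, -2.055, 0.0]
contact_force: [-0.2, -0.0, -1.1]
finger_gap: 0.0666
grip_force: 0.0
```

Request:
{"method": "play_rows", "body": {"plan": [0,0,0,0,0,0,-0.1,0,0,0,-0.2,0,0,0,-0.25,0,0,0,-0.25,0]}}

```text
clock: 18.97
position: [0.5754, -0.2333, 0.1312]
tcp_rot: [-2.376, -2.054, 0.001]
contact_force: [0.8, -0.6, -0.1]
finger_gap: 0.0873
grip_force: 0.0
```

Request:
{"method": "play_rows", "body": {"plan": [0,0,-0.2,0,0.1,-0.032,0,0,0.18,-0.058,0,0,0.26,-0.0836,0,0,0.26,-0.0836,0,0]}}

```text
clock: 19.38
position: [0.5586, -0.1332, 0.1543]
tcp_rot: [2.378, 2.053, 0.0]
contact_force: [-0.7, 0.5, -0.3]
finger_gap: 0.0879
grip_force: 0.0
```

Request:
{"method": "play_rows", "body": {"plan": [0.26,-0.0836,0,0,0.26,-0.0836,0,0,0.26,-0.0836,0,0,0.26,-0.0836,0,0,0.26,-0.0836,0,0]}}

```text
clock: 19.8
position: [0.5311, 0.0293, 0.1541]
tcp_rot: [-2.376, -2.054, 0.0]
contact_force: [0.6, -0.2, 0.1]
finger_gap: 0.0875
grip_force: 0.0
```

Request:
{"method": "play_rows", "body": {"plan": [0.26,-0.0836,0,0,0.26,-0.0836,0,0,0.26,-0.0836,0,0,0.18,-0.058,0,0,0.1,-0.032,0,0]}}

```text
clock: 20.22
position: [0.5089, 0.1619, 0.154]
tcp_rot: [-2.374, -2.057, 0.0]
contact_force: [-0.0, 0.4, -0.1]
finger_gap: 0.0877
grip_force: 0.0
```

Request:
{"method": "play_rows", "body": {"plan": [0,0,0,0,0,0,0,0,0,0,0,0]}}

```text
clock: 20.47
position: [0.5101, 0.1584, 0.1539]
tcp_rot: [2.377, 2.054, -0.001]
contact_force: [0.1, -0.4, -0.1]
finger_gap: 0.0877
grip_force: 0.0
```

Run:
```python
from h import *
s=shot("w9");print(s["clock"],s["position"],s["tcp_rot"])
w=np.load("w9.npz")
for n,p,_ in blobs(mask(w["img"],"blue",100,30),(230,200,400,345),100):print(n,p,wplane(p,w["p"],w["r"],.058).round(4))
w=np.load("w8.npz");print([wplane(p,w["p"],w["r"],.018).round(4) for p in((272,46),(350,43))])
c=ctrl.camera("scene");cv2.imwrite("pics/s2.png",c["image"][100:420,150:520,::-1])
```

```text
20.4667 [0.51005391 0.15838928 0.15389234] [ 2.37684488e+00  2.05405131e+00 -5.65396879e-04]
866 [260.4 222.8] [0.4747 0.1747 0.058 ]
2067 [313.4 235.1] [0.5112 0.1601 0.058 ]
[array([ 0.563 , -0.0807,  0.018 ]), array([ 0.6246, -0.0872,  0.018 ])]
```

View pics/s2.png

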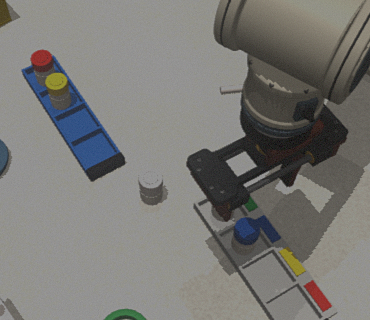

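Yellow now stands next to red, at (57,90) in the crop. The gripper is over the blue jar. Continue.

Request:
{"method": "play_rows", "body": {"plan": [0.014,0.006,0.08,0,0,0,0.18,0,0,0,0.24,0,0,0,0.24,0,0,0,0.15,0]}}

```text
clock: 20.98
position: [0.5099, 0.1598, 0.0443]
tcp_rot: [-2.377, -2.053, 0.004]
contact_force: [0.3, -0.4, -0.6]
finger_gap: 0.0882
grip_force: 0.0
```

Request:
{"method": "play_rows", "body": {"plan": [0,0,0.07,0,0,0,0.04,0,0,0,0,0,0,0,0,0,0,0,0,0]}}

```text
clock: 21.4
position: [0.5119, 0.1611, 0.035]
tcp_rot: [2.376, 2.054, 0.003]
contact_force: [-0.0, -0.6, 0.4]
finger_gap: 0.0878
grip_force: 0.0
```

Request:
{"method": "play_rows", "body": {"plan": [0,0,0,0,0,0,0,0,0,0,0,0,0,0,0,0,0,0,0,0], "grip": 0, "force": 15}}

```text
clock: 21.82
position: [0.5111, 0.161, 0.0342]
tcp_rot: [2.376, 2.055, 0.001]
contact_force: [-0.5, 0.2, -0.3]
finger_gap: 0.0579
grip_force: 0.0
```

Request:
{"method": "play_rows", "body": {"plan": [0,0,0,0,0,0,0,0,0,0,0,0,0,0,0,0,0,0,0,0]}}

```text
clock: 22.23
position: [0.5109, 0.1609, 0.0339]
tcp_rot: [-2.376, -2.055, 0.0]
contact_force: [-0.4, -0.1, 0.0]
finger_gap: 0.0365
grip_force: 15.0
```

Request:
{"method": "play_rows", "body": {"plan": [0,0,-0.06,0,0,0,-0.16,0,0,0,-0.24,0,0,0,-0.24,0,0,0,-0.2,0]}}

```text
clock: 22.65
position: [0.5111, 0.1609, 0.144]
tcp_rot: [2.376, 2.054, 0.001]
contact_force: [0.6, -0.4, -0.2]
finger_gap: 0.0362
grip_force: 15.0
```

Request:
{"method": "play_rows", "body": {"plan": [0,0,-0.1,0,-0.1,0.037,0,0,-0.18,0.067,0,0,-0.26,0.096,0,0,-0.26,0.096,0,0]}}

```text
clock: 23.07
position: [0.5317, 0.0594, 0.1533]
tcp_rot: [-2.374, -2.057, 0.001]
contact_force: [1.1, 0.4, -0.0]
finger_gap: 0.0363
grip_force: 15.0
```

Request:
{"method": "play_rows", "body": {"plan": [-0.26,0.096,0,0,-0.26,0.096,0,0,-0.26,0.096,0,0,-0.26,0.096,0,0,-0.26,0.096,0,0]}}

```text
clock: 23.48
position: [0.5658, -0.1044, 0.1529]
tcp_rot: [-2.376, -2.054, 0.002]
contact_force: [0.2, -0.1, -0.2]
finger_gap: 0.0367
grip_force: 15.0
```

Request:
{"method": "play_rows", "body": {"plan": [-0.26,0.096,0,0,-0.18,0.067,0,0,-0.14,0.052,0,0,0,0,0,0,0,0,0,0]}}

```text
clock: 23.9
position: [0.5812, -0.1756, 0.1528]
tcp_rot: [-2.377, -2.051, 0.001]
contact_force: [-0.8, 0.7, -0.9]
finger_gap: 0.0367
grip_force: 15.0
```

Request:
{"method": "play_rows", "body": {"plan": [0,0,0,0,0,0,0,0]}}

```text
clock: 24.07
position: [0.5815, -0.1736, 0.1534]
tcp_rot: [-2.375, -2.055, 0.001]
contact_force: [-0.3, 0.9, -0.4]
finger_gap: 0.0365
grip_force: 15.0
```

Request:
{"method": "play_rows", "body": {"plan": [0,0.005,0.08,0,0,0,0.16,0,0,0,0.22,0,0,0,0.2,0,0,0,0.12,0]}}

```text
clock: 24.48
position: [0.5813, -0.1731, 0.0575]
tcp_rot: [-2.373, -2.055, 0.002]
contact_force: [-1.4, -0.3, -1.1]
finger_gap: 0.0368
grip_force: 15.0
```

Request:
{"method": "play_rows", "body": {"plan": [0,0,0.08,0,0,0,0.05,0,0,0,0.04,0,0,0,0.03,0,0,0,0.015,0]}}

```text
clock: 24.9
position: [0.5832, -0.1745, 0.0347]
tcp_rot: [2.376, 2.055, 0.001]
contact_force: [-0.6, 0.5, -0.2]
finger_gap: 0.0366
grip_force: 15.0
```

Request:
{"method": "play_rows", "body": {"plan": [0,0,0,0,0,0,0,0,0,0,0,0,0,0,0,0]}}

```text
clock: 25.23
position: [0.5831, -0.1747, 0.0351]
tcp_rot: [2.376, 2.054, 0.001]
contact_force: [-0.5, -0.3, 0.3]
finger_gap: 0.0365
grip_force: 15.0
```

Request:
{"method": "play_rows", "body": {"plan": [0,0,0.01,0,0,0,0,0,0,0,0,0]}}

```text
clock: 25.48
position: [0.5831, -0.1747, 0.0337]
tcp_rot: [2.376, 2.054, 0.001]
contact_force: [-0.4, -0.8, 3.5]
finger_gap: 0.0367
grip_force: 15.0
```

Request:
{"method": "play_rows", "body": {"plan": [0,0,0,0,0,0,0,0,0,0,0,0,0,0,0,0,0,0,0,0], "grip": 1}}

```text
clock: 25.9
position: [0.5827, -0.1746, 0.0331]
tcp_rot: [-2.376, -2.055, 0.0]
contact_force: [-0.2, -0.2, -0.0]
finger_gap: 0.0664
grip_force: 0.0
```

Request:
{"method": "play_rows", "body": {"plan": [0,0,0,0,0,0,-0.1,0,0,0,-0.2,0,0,0,-0.25,0,0,0,-0.25,0]}}

```text
clock: 26.32
position: [0.5823, -0.1744, 0.1306]
tcp_rot: [-2.376, -2.054, 0.001]
contact_force: [0.8, -1.2, -0.7]
finger_gap: 0.0878
grip_force: 0.0
```

Request:
{"method": "play_rows", "body": {"plan": [0,0,-0.2,0,0.1,-0.048,0,0,0.18,-0.086,0,0,0.26,-0.124,0,0,0.26,-0.124,0,0]}}

```text
clock: 26.73
position: [0.5505, -0.0721, 0.1536]
tcp_rot: [2.378, 2.053, 0.0]
contact_force: [0.2, 0.3, 0.0]
finger_gap: 0.0878
grip_force: 0.0
```

Request:
{"method": "play_rows", "body": {"plan": [0.26,-0.124,0,0,0.26,-0.124,0,0,0.26,-0.124,0,0,0.26,-0.124,0,0,0.2,-0.096,0,0]}}

```text
clock: 27.15
position: [0.5008, 0.0867, 0.1534]
tcp_rot: [-2.375, -2.055, 0.001]
contact_force: [-0.4, -0.1, 0.3]
finger_gap: 0.0881
grip_force: 0.0
```

Request:
{"method": "play_rows", "body": {"plan": [0.12,-0.057,0,0,0,0,0,0,0,0,0,0,0,0,0,0]}}

```text
clock: 27.48
position: [0.4979, 0.0994, 0.1534]
tcp_rot: [2.376, 2.055, 0.0]
contact_force: [1.0, 0.4, 0.5]
finger_gap: 0.0877
grip_force: 0.0
```

Run:
```python
from h import *
s=shot("w10");print(s["clock"],s["position"],s["tcp_rot"])
w=np.load("w10.npz")
for n,p,_ in blobs(mask(w["img"],"green",100,30),(230,180,400,345),100):print(n,p,wplane(p,w["p"],w["r"],.058).round(4))
c=ctrl.camera("scene");cv2.imwrite("pics/s3.png",c["image"][100:420,150:520,::-1])
```

```text
27.4833 [0.49785065 0.09943666 0.15342674] [2.37612070e+00 2.05481301e+00 2.20464963e-05]
898 [264.3 221.2] [0.4656 0.1166 0.058 ]
2033 [312.2 237.5] [0.4979 0.0996 0.058 ]
```

View pics/s3.png

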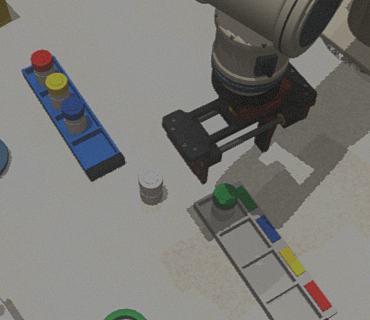

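Red, yellow and blue stand in order in the blue rack. The gripper is centred over green.

Request:
{"method": "play_rows", "body": {"plan": [0,0,0.08,0,0,0,0.18,0,0,0,0.24,0,0,0,0.24,0,0,0,0.15,0]}}

```text
clock: 28.0
position: [0.4966, 0.0987, 0.0437]
tcp_rot: [-2.377, -2.052, 0.003]
contact_force: [0.3, 0.4, -0.8]
finger_gap: 0.088
grip_force: 0.0
```

Request:
{"method": "play_rows", "body": {"plan": [0,0,0.07,0,0,0,0.035,0,0,0,0,0,0,0,0,0,0,0,0,0]}}

```text
clock: 28.42
position: [0.4987, 0.0998, 0.0349]
tcp_rot: [2.376, 2.054, 0.003]
contact_force: [0.6, -0.2, 0.2]
finger_gap: 0.0877
grip_force: 0.0
```

Request:
{"method": "play_rows", "body": {"plan": [0,0,0,0,0,0,0,0,0,0,0,0,0,0,0,0,0,0,0,0], "grip": 0, "force": 15}}

```text
clock: 28.83
position: [0.4979, 0.0998, 0.0342]
tcp_rot: [2.376, 2.055, 0.001]
contact_force: [-0.2, 0.4, -0.2]
finger_gap: 0.0575
grip_force: 0.0
```

Request:
{"method": "play_rows", "body": {"plan": [0,0,0,0,0,0,0,0,0,0,0,0,0,0,0,0,0,0,0,0]}}

```text
clock: 29.25
position: [0.4977, 0.0998, 0.0339]
tcp_rot: [-2.376, -2.055, 0.0]
contact_force: [-0.8, -0.1, -0.4]
finger_gap: 0.0368
grip_force: 15.0
```

Request:
{"method": "play_rows", "body": {"plan": [0,0,-0.06,0,0,0,-0.16,0,0,0,-0.24,0,0,0,-0.24,0,0,0,-0.2,0]}}

```text
clock: 29.67
position: [0.4979, 0.0998, 0.144]
tcp_rot: [2.376, 2.054, 0.001]
contact_force: [1.1, 0.6, -0.1]
finger_gap: 0.0365
grip_force: 15.0
```

Request:
{"method": "play_rows", "body": {"plan": [0,0,-0.1,0,-0.1,0.061,0,0,-0.18,0.11,0,0,-0.25,0.1525,0,0,-0.25,0.1525,0,0]}}

```text
clock: 30.08
position: [0.541, -0.0018, 0.1548]
tcp_rot: [2.374, 2.057, 0.001]
contact_force: [0.2, 0.8, -0.5]
finger_gap: 0.0364
grip_force: 15.0
```

Request:
{"method": "play_rows", "body": {"plan": [-0.25,0.1525,0,0,-0.25,0.1525,0,0,-0.18,0.11,0,0,-0.12,0.073,0,0,-0.08,0.049,0,0]}}

```text
clock: 30.5
position: [0.5897, -0.1166, 0.1542]
tcp_rot: [2.378, 2.053, 0.0]
contact_force: [-0.1, -0.7, -0.4]
finger_gap: 0.0368
grip_force: 15.0
```

Request:
{"method": "play_rows", "body": {"plan": [0,0,0,0,0,0,0,0,0,0,0,0,0,0,0,0]}}

```text
clock: 30.83
position: [0.5888, -0.1135, 0.1539]
tcp_rot: [-2.375, -2.056, 0.0]
contact_force: [-0.9, 0.2, 0.7]
finger_gap: 0.0364
grip_force: 15.0
```

Request:
{"method": "play_rows", "body": {"plan": [-0.01,0.003,0.08,0,0,0,0.16,0,0,0,0.22,0,0,0,0.2,0,0,0,0.12,0]}}

```text
clock: 31.25
position: [0.5878, -0.1151, 0.0575]
tcp_rot: [-2.374, -2.054, 0.003]
contact_force: [-0.9, -0.4, -0.6]
finger_gap: 0.0368
grip_force: 15.0
```

Request:
{"method": "play_rows", "body": {"plan": [0,0,0.08,0,0,0,0.05,0,0,0,0.04,0,0,0,0.03,0,0,0,0.02,0]}}

```text
clock: 31.67
position: [0.5899, -0.1161, 0.0341]
tcp_rot: [2.376, 2.054, 0.001]
contact_force: [-0.3, 0.2, -0.3]
finger_gap: 0.0365
grip_force: 15.0
```

Request:
{"method": "play_rows", "body": {"plan": [0,0,0,0,0,0,0,0,0,0,0,0,0,0,0,0]}}

```text
clock: 32.0
position: [0.5898, -0.1163, 0.0344]
tcp_rot: [2.376, 2.054, 0.001]
contact_force: [-0.4, -0.3, -0.6]
finger_gap: 0.0364
grip_force: 15.0
```

Half a millimetre above the floor: open, rise, and back off to look at the whole rack.

Request:
{"method": "play_rows", "body": {"plan": [0,0,0.004,0,0,0,0,0,0,0,0,0]}}

```text
clock: 32.25
position: [0.5898, -0.1162, 0.0338]
tcp_rot: [2.376, 2.054, 0.001]
contact_force: [0.5, -0.0, 2.6]
finger_gap: 0.0368
grip_force: 15.0
```

Request:
{"method": "play_rows", "body": {"plan": [0,0,0,0,0,0,0,0,0,0,0,0,0,0,0,0,0,0,0,0], "grip": 1}}

```text
clock: 32.67
position: [0.5894, -0.1161, 0.0333]
tcp_rot: [-2.376, -2.055, 0.0]
contact_force: [-0.7, 0.3, -0.5]
finger_gap: 0.0666
grip_force: 0.0
```

Request:
{"method": "play_rows", "body": {"plan": [0,0,0,0,0,0,-0.1,0,0,0,-0.2,0,0,0,-0.25,0,0,0,-0.25,0]}}

```text
clock: 33.08
position: [0.589, -0.116, 0.1307]
tcp_rot: [-2.376, -2.054, 0.001]
contact_force: [-0.7, 0.5, -1.2]
finger_gap: 0.088
grip_force: 0.0
```

Request:
{"method": "play_rows", "body": {"plan": [0,0,-0.25,0,0,0,-0.25,0,-0.1,0,-0.1,0,-0.2,0,0,0,-0.3,0,0,0]}}

```text
clock: 33.5
position: [0.5797, -0.187, 0.2032]
tcp_rot: [2.372, 2.057, 0.003]
contact_force: [0.7, -0.8, 0.0]
finger_gap: 0.0881
grip_force: 0.0
```

Request:
{"method": "play_rows", "body": {"plan": [-0.3,0,0,0,-0.3,0,0,0,-0.3,0,0,0,-0.2,0,0,0,-0.1,0,0,0]}}

```text
clock: 33.92
position: [0.5569, -0.3334, 0.2012]
tcp_rot: [2.379, 2.051, -0.001]
contact_force: [0.2, -0.5, -0.0]
finger_gap: 0.0881
grip_force: 0.0
```

Request:
{"method": "play_rows", "body": {"plan": [0,0,0,0,0,0,0,0,0,0,0,0]}}

```text
clock: 34.17
position: [0.5582, -0.3286, 0.2012]
tcp_rot: [-2.375, -2.055, -0.0]
contact_force: [0.6, 0.3, -0.5]
finger_gap: 0.0881
grip_force: 0.0
```

Run:
```python
from h import *
s=shot("w11");print(s["clock"],s["position"])
w=np.load("w11.npz");a=np.radians(6.75);ux=np.array([np.cos(a),-np.sin(a)]);uy=np.array([np.sin(a),np.cos(a)])
O=(np.array([.568,-.2928])+uy*.09+np.array([.5938,-.084])-uy*.122)/2
for c in("red","yellow","green"):
    for n,p,_ in blobs(mask(w["img"],c,110,40),(200,0,420,300),150):
        q=wplane(p,w["p"],w["r"],.058)[:2]-O;print(c,n,p,(q@ux).round(4),(q@uy).round(4))
```

```text
34.1667 [ 0.55821664 -0.32857773  0.20116585]
red 1490 [317.8 179.9] -0.0007 -0.0896
yellow 1510 [317.  108.2] 0.0002 -0.0303
```

View pics/w11.png

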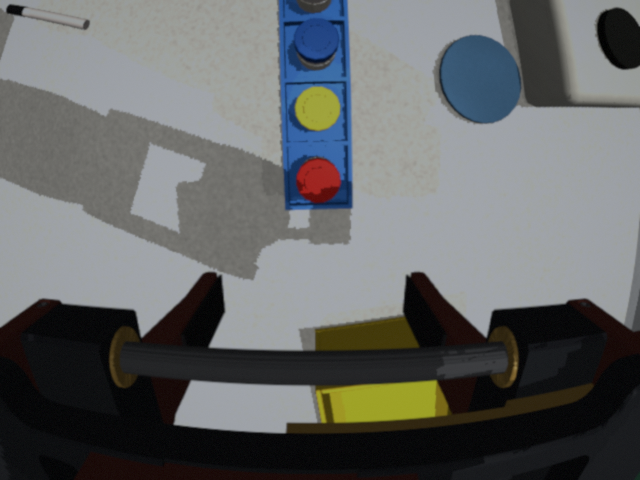

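Red (318,180), yellow (317,108) and blue (316,42) stand within 1 mm of their pocket centres. Green's cap is just above the frame, so I check it in the scene view.

Run:
```python
from h import *
c=ctrl.camera("scene");cv2.imwrite("pics/s4.png",cv2.resize(c["image"][130:310,150:350,::-1],None,fx=3,fy=3))
```

```text
(no output)
```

View pics/s4.png

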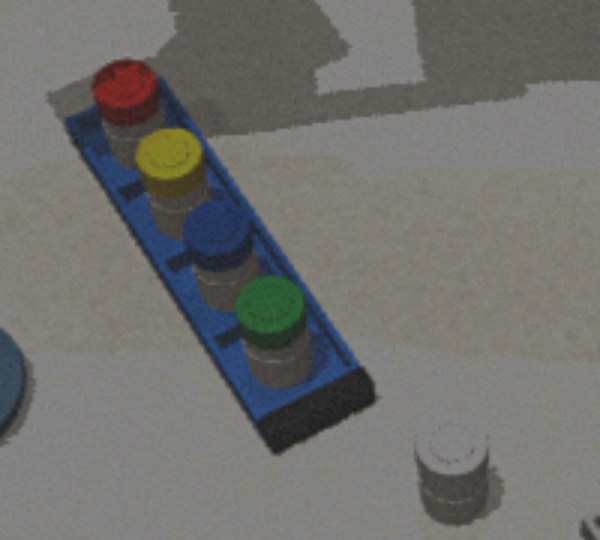

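All four jars stand upright in reverse order, with green (270,310) next to the black end.

```bash
python3 -c "
from cell import ctrl
print(ctrl.sign_off())"
```

```text
the job is handed in; nothing more can be done
None
```

The job is handed in: all four jars stand upright in the blue rack in reverse order (green next to the black end, then blue, yellow, red), finished at about 34 s of the allowed 112 s; the judge's result was not shown.

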